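# Seat a chair rail in the dowelling jig and throw the toggle clamp

### The job

The chair rail lies loose in the dowelling jig. Push it home without ramming it, its long edge flush along the fence and its end hard up against the drill-bush plate, then push the toggle clamp's handle over in one push, without forcing it, until it goes over centre and locks the rail down. Leave everything else on the bench where it lies.

Things in the scene. Friction and masses are not known exactly. Their poses are not given: they have to be found in the camera images.
- jig: Dowelling jig fixed to the bench. Origin on the bench top below the fence's face, in the clamp's plane; x away from the operator through the fence, y along the fence to the end stop, z up. Dark plywood base x -100..125, y -200..190, top at z 18 mm. Fence: wood strip x 0..20, y -190..110, z to 36; the rail's long edge bears on its face x = 0
- clamp: Steel hold-down toggle clamp behind the fence (base, handle, arm, rubber foot), frame as the jig; on a block x 22..102, 70 wide. Open, its arm stands up at x 5..55 to z 135 mm; shut, its foot presses on the rail at x -26, y 0. About 12 N at grip_top throws it; over 35 N forces it
- rail_center (a point): Centre of the loose pine rail, 50 (x) x 230 (y) x 22 mm, about 0.16 kg, flat on the jig's base in front of the fence, at first 3 to 12 mm clear of it and 20 to 105 mm short of the bush plate; y along the rail to the end stop, x to the fence. Home it has x -25, z 29 mm in the jig's frame
- rail_end (a point): Centre of the rail's end face on the end stop's side, 115 mm from rail_center; axes as rail_center
- rail_tail (a point): Centre of the rail's free end face, 115 mm from rail_center the other way; axes as rail_center
- handle (a joint): Handle angle, rad: 0 open (grip stands 1.23 rad above level, leaning away from the fence), 1.05 dead centre, 1.11 shut on its stop. Nearly free to about 0.82, where the foot meets the rail; then the push needed peaks near 0.91 (about 10 N at grip_top) and falls to 0 at 1.05, whence it snaps shut by itself. Let go from 0.85 to 1.04 it springs back. Axis along jig y
- handle_pivot (a point): Pivot of the handle, at x 76, y 0, z 78 mm in the jig's frame; axes as the jig. The grip runs straight out from it towards jig +x and up, at 1.23 rad less the handle angle above level (0.12 when shut)
- grip_top (a point): Where to push: on the upper face of the grip, 92 mm from the pivot along it and 6.5 mm above its centre line. The grip is a flat black sleeve 18 mm wide (jig y), 13 thick, 49 to 115 mm from the pivot, with nothing beneath it when shut
- drilled_rail: Bystander: finished rail with dowels in its ends, on the bench beside the jig, past the end stop
- spare_rail: Bystander: undrilled rail next to the finished one, same size as the rail in the jig but on the bench
- folding_rule: Bystander: folded rule lying on the jig's base behind the fence, on the side away from the bush plate
- mallet: Bystander: joiner's mallet on the bench off the free end of the jig, 58 mm high
- try_square: Bystander: try square lying flat on the bench behind the jig
- pencil: Bystander: pencil on the bench in front of the jig
- glue: Bystander: glue bottle, 175 mm high, on the bench well to the end stop's side
- dowel_box: Bystander: small open box of dowels, 85 x 85 x 45 mm, on the bench well to the end stop's side
- rail: The same loose pine rail as a body, origin at the centre of its underside; axes as rail_center
- end_stop: Adjustable end stop, frame as the jig: an upright aluminium drill-bush plate (bush_plate_c0) 70 mm wide (x -60..10), 10 thick, top at z 60 mm, on a slotted foot held by a star knob at x -25, y 150. The plate's face, for the rail's end, was set by hand anywhere from y 64 to y 112 mm; that setting is not measured, so feel for it. Over 20 N on it could shift it
Not all that is in view belongs to the job. What is shaped like the rail but green is not meant.

How it is judged (in metres and radians):
On the way, in this order (a step that is already met when the one before it is completed fails the run):
1. with the clamp still open, the rail lies flush on the fence and its end is against the bush plate (horizontal distance between rail_end and bush_plate_c0 below 0.0065 m and x of each of rail_end, rail_tail in the frame of jig above -0.027 m and z of each of rail_end, rail_tail in the frame of jig below 0.031 m and value of joint handle below 0.7 rad), for 0.2 s.
2. the handle has gone over centre and the rail is still home (horizontal distance between rail_end and bush_plate_c0 below 0.0065 m and x of each of rail_end, rail_tail in the frame of jig above -0.027 m and z of each of rail_end, rail_tail in the frame of jig below 0.031 m and value of joint handle above 1.08 rad and contact force between clamp and rail above 12 N), for 0.2 s.
At the end, for the whole second after the job is handed in: The rail lies flat on the jig's base, its end within 1.5 mm of the bush plate and both ends of its long edge within 2 mm of the fence; the clamp's handle is past dead centre, down on its stop (angle above 1.08 rad), its foot pressing the rail down with over 12 N (all of step 2); the robot touches nothing.
It fails at once if the rail is rammed against the end stop (more than 20 N) (contact force between rail and end_stop above 20 N).
It fails at once if the clamp is forced: the fingers press on it with more than 35 N (contact force between the fingers and clamp above 35 N).
It fails at once if the handle is let go before dead centre and springs back (value of joint handle between 0.4 and 1.05 rad and velocity of joint handle below -1 rad/s).
It fails at once if a bystander is moved by more than 15 mm (distance of any of drilled_rail, spare_rail, folding_rule, mallet, try_square, pencil, glue, dowel_box from where it was at the start of the episode above 0.015 m).
It also fails if it takes over 70 s, if anything falls off the work surface, if the arm or the gripper's body presses on something with over 40 N, if the wrist force passes 120 N, or if a joint passes its speed limit or range.

### The arm

A 6-joint arm with a two-finger parallel gripper is mounted at the origin on the work surface. World frame = base frame: x ahead of the robot, y to its left, z up, the work surface at z = 0. Lengths are in m, angles in degrees, forces in N, time in s.
With the tool pointing down it reaches from about 0.35 to 0.725 m from the base axis. Payload 4.3 kg.
Tool frame: the origin (TCP) lies on the front face of the gripper's body, between the roots of the fingers; the fingertips stand 73 mm ahead of it and the grasp point (between the pads) lies ahead of it (r.hold_point_z is the z of the grasp point in the tool frame, in m); z points along the fingers, y is the line along which they close (so a half turn about z gives the same grasp; the last joint's range is limited). The gripper opens to 85 mm and grips with 20 to 120 N. Pads are 22 mm wide; open, the fingers measure 114 mm over their backs; the gripper's body (76 mm by 85 mm) begins 54 mm behind the grasp point. The pads swing forward as they close: fully open they stand 13 mm farther back than shut.
Start: joints at [64.269, 21.618, 4.641, 73.018, 0, 83.68], TCP at [0.191, 0.542, 0.304] pointing down, gripper open.
Joint ranges: [-156.06, 156.06], [-48.1, 94.91], [-58.44, 69.94], [-101.28, 121.22], [-78.64, 73.56], [-180, 180]. Speed limits (degrees/s): [147.25, 147.25, 180, 180, 180, 180].

### API

Orientations are given as a 3x3 rotation matrix whose columns are the frame's x, y, z axes.
In Python, from rig import r gives the robot as it stands.
- The arm moves only by the tool play_rows, never from a script. Its argument "targets" is text: rows parted by semicolons, each of 7 numbers parted by spaces: the shift along the tool's x, y, z in m, then the turn, a rotation vector about the tool's x, y, z in degrees, then the finger opening in m, from 0 to 0.0854. In form: x y z rx ry rz claw; .... A call has 1 to 20 rows; each row is the pose to reach, as a shift and turn from the pose commanded when the call began, along the tool's axes at that moment; what a row does not reach only later rows make up. A row lasts 1/8 s, in which the tool goes at most 62.5 mm and 10.7 degrees, less where a joint would pass 70% of its speed; a pose out of reach is approached as far as the arm can. A call with a gripper value outside its range is refused whole. The fingers move at their own pace and stop on an object; the grip force is fixed at half the most. Time passes only in rows, so rows that repeat a pose let the fingers close. It gives the time, the measured TCP pose, the force, the opening and the grip force at its end, in the units of the state.
- r.get_state(): the state, without advancing time (a new reading comes with each control period).
- r.read_camera(name): name is "scene" or "top"; returns the picture (384x512x3 uint8, blue, green, red); there is no depth.
- r.camera_params(name): a dict with "fx", "fy", "cx", "cy" (pixels), "R" (3x3) and "t" (3): a world point X has camera coordinates R X + t. Camera axes: x right, y down, z forward; pixel columns grow to the right and rows downward; lengths in m; the calibration is good to about 2 mm. A picture is of the moment at which its call begins. camera_params takes no time and is no camera call.
- r.job_done(): hands the job in; it is judged then, once.
Trained networks look in the newest picture that a camera, given by its name, has taken for a name from the list of things; names that differ only in an ending like _2 or _b are one class to them, and where a whole thing is asked for, a point or a joint stands for the part that bears it (a point fixed in the world has none). Each returns a list of dicts, best first, with "score" (0 to 1); they miss things now and then, are a little off and sometimes report something else, mostly with a low value. They report only what shows in the picture. A call takes as long as a camera call. They do not tell look-alikes from the thing itself.
- r.search_frame(query, camera): "extent" ([centre column, centre row, width, height] in pixels, round what is visible of it).
- r.cut_out(query, camera): "mask" (384x512 bool, what is visible of it) and "extent" ([centre column, centre row, width, height] in pixels, round what is visible of it).
- r.mark_of(query, camera): "uv" ([column, row] in pixels: a listed point, or the origin of a listed thing).
The state is a dict: "t": time; "q": joint angles; "dq": joint speeds; "joint_efforts": joint torques, N m; "position": TCP position; "ee_rot": TCP orientation; "ft_force": force on the tool from outside, world axes, zero at the start; "moment": the same for the moment, N m; "finger_gap": opening from 0.0 (shut) to 1.0 (fully open); "gripper_force": force on a finger pad.
Only numpy, scipy, OpenCV 4.12 (cv2) and the standard library are available. Lean on these libraries where they do the work, as an engineer would, in place of code of your own. Each camera call takes 0.05 s, during which the arm holds its last target. There are 200 camera calls.

## Working session

There is one attempt and no reset: what is moved stays moved. The work goes in short steps, Python scripts to look and compute and a tool call to move; the robot and the scene stay as the last step left them, time stands still between calls to the robot, and variables do not carry over. Pictures are saved under pics/ and viewed, at most 10 in all, crops included, and the job is handed in when it is done.

Besides the shell and the picture viewer there is one more tool, called after "Call:" by a JSON object that holds its "name" and its "arguments". play_rows: Moves the arm, as the interface text tells. Its arguments: {"type":"object","properties":{"targets":{"type":"string"}},"required":["targets"]}

```bash
mkdir -p pics; ls; python3 - <<'E'
from rig import r
import cv2,numpy as np
for c in ("scene","top"):
    im=r.read_camera(c); cv2.imwrite(f"pics/{c}0.png",im)
    p=r.camera_params(c); print(c,p)
s=r.get_state(); print(s["t"],s["position"],s["ee_rot"],s["ft_force"],r.hold_point_z)
for c in ("scene","top"):
    for q in ("jig","rail_center","rail_end","rail_tail","handle_pivot","grip_top","end_stop","clamp"):
        print(c,q,[(np.round(d["uv"],1).tolist(),round(d["score"],2)) for d in r.mark_of(q,c)[:3]])
E
```

```text
pics
scene {'fx': 402.65451228239976, 'fy': 402.65451228239976, 'cx': 250.08166125333267, 'cy': 194.6570419821814, 'R': array([[ 0.08224316,  0.99661141, -0.00132358],
       [ 0.58816529, -0.04960909, -0.80721777],
       [-0.8045481 ,  0.06560966, -0.59025225]]), 't': array([-0.09839438, -0.1607466 ,  1.81146287])}
top {'fx': 378.60539668675244, 'fy': 378.60539668675244, 'cx': 253.4730802105532, 'cy': 192.6465570401342, 'R': array([[ 0.02622557, -0.9994363 ,  0.0209596 ],
       [-0.99376667, -0.02833789, -0.10781825],
       [ 0.10835142, -0.01800135, -0.99394966]]), 't': array([0.02754244, 0.48807591, 1.43543329])}
0.1 [0.19090924 0.54190993 0.30304716] [[-9.43152170e-01  3.32360308e-01 -7.81071338e-04]
 [ 3.32361171e-01  9.43150760e-01 -1.64215359e-03]
 [ 1.90881353e-04 -1.80839850e-03 -9.99998347e-01]] [-0.07521889 -0.2034496   0.479447  ] 0.0539
scene jig [([207.8, 241.1], 0.84)]
scene rail_center [([157.4, 186.7], 0.91), ([308.8, 189.7], 0.69), ([185.2, 225.6], 0.62)]
scene rail_end [([126.9, 193.2], 0.93), ([302.1, 172.3], 0.91), ([221.4, 229.5], 0.77)]
scene rail_tail [([151.4, 222.4], 0.85), ([318.2, 208.9], 0.81), ([191.2, 181.2], 0.69)]
scene handle_pivot [([199.7, 239.2], 0.82), ([162.4, 282.8], 0.33)]
scene grip_top [([200.9, 221.6], 0.56)]
scene end_stop [([203.6, 237.5], 0.25)]
scene clamp [([210.1, 239.8], 0.85)]
top jig [([286.3, 181.2], 0.9), ([171.1, 176.2], 0.39)]
top rail_center [([305.2, 195.5], 0.85), ([338.4, 266.5], 0.73), ([183.6, 244.3], 0.65)]
top rail_end [([179.6, 277.4], 0.98), ([368.1, 257.6], 0.79), ([275.9, 185.2], 0.63)]
top rail_tail [([181.2, 213.1], 0.82), ([312.0, 269.5], 0.73), ([337.3, 202.2], 0.71)]
top handle_pivot [([293.7, 159.3], 0.77), ([301.8, 193.2], 0.6), ([305.3, 194.2], 0.44)]
top grip_top [([297.8, 151.6], 0.49)]
top end_stop []
top clamp [([286.4, 185.2], 0.68)]
```

View pics/scene0.png

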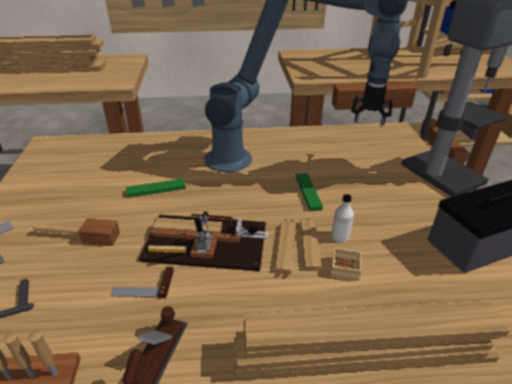

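View pics/top0.png

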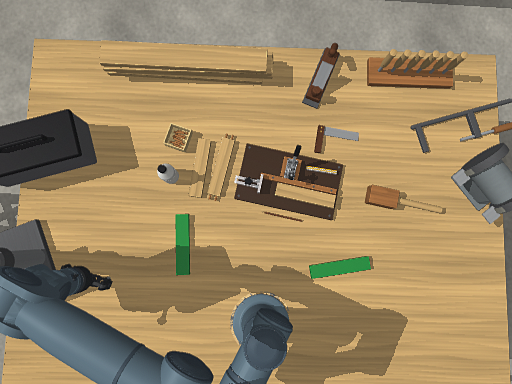

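The jig is at scene (205,242) and top (290,182). The green bars at scene (155,188)/(309,190) and top (183,244)/(340,267) are decoys. The candidate for the rail is the pine bar in front of the fence, at top (305,193) and scene (185,225). I'll enlarge both views to confirm.

```bash
python3 - <<'E'
import cv2,numpy as np
t=cv2.imread("pics/top0.png")[135:227,225:355]; s=cv2.imread("pics/scene0.png")[195:280,130:280]
a=cv2.resize(t,(800,566),interpolation=cv2.INTER_CUBIC); b=cv2.resize(s,(800,453),interpolation=cv2.INTER_CUBIC)
cv2.imwrite("pics/topc.png",a); cv2.imwrite("pics/scenec.png",b)
E
```

```text
(no output)
```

View pics/topc.png

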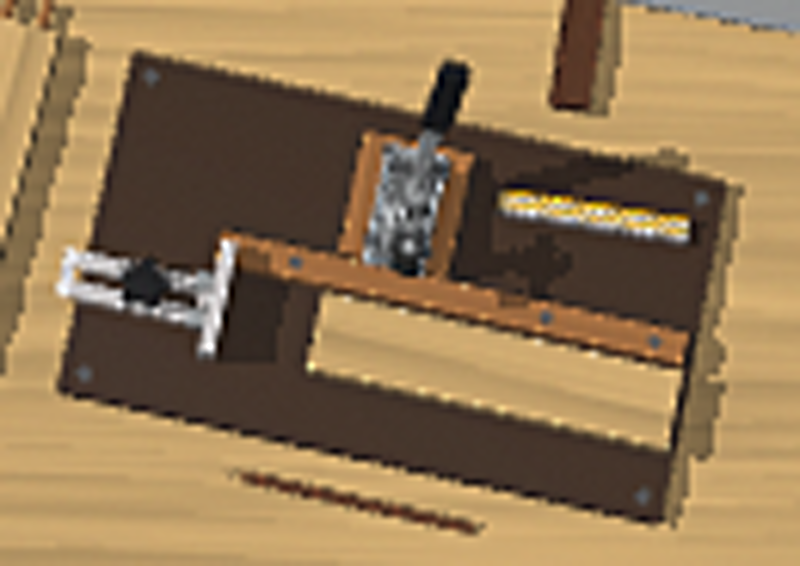

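View pics/scenec.png

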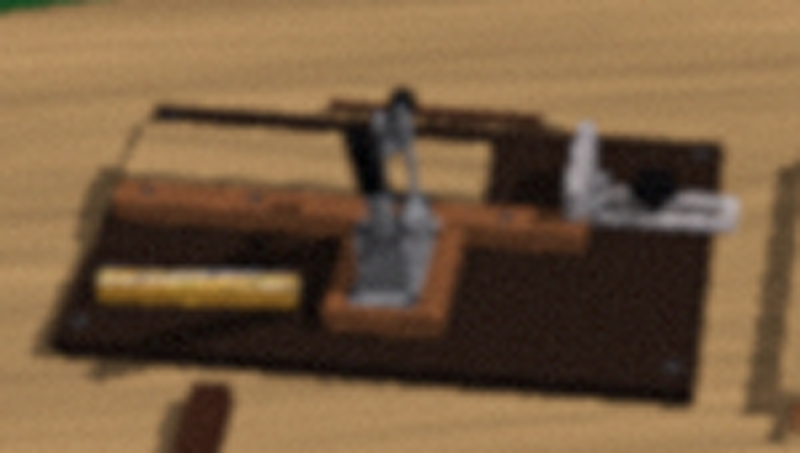

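The crops confirm it: the pine bar inside the jig, at top-crop (310-685, 290-447), is the meant rail. Its gap to the plate is visible, with the plate at crop (215,300). Now I'll fit the jig pose from corners in both views.

```bash
cat > h.py <<'E'
from rig import r
import numpy as np
from scipy.optimize import least_squares
P={c:r.camera_params(c) for c in ("scene","top")}
def proj(c,X):
    p=P[c]; k=p["R"]@np.asarray(X)+p["t"]; return np.array([p["fx"]*k[0]/k[2]+p["cx"],p["fy"]*k[1]/k[2]+p["cy"]])
def ray(c,uv,z):
    p=P[c]; d=p["R"].T@[(uv[0]-p["cx"])/p["fx"],(uv[1]-p["cy"])/p["fy"],1]; o=-p["R"].T@p["t"]; return o+d*(z-o[2])/d[2]
def pose(q): 
    c,s=np.cos(q[2]),np.sin(q[2]); return np.array([[c,-s,0],[s,c,0],[0,0,1]]),np.array([q[0],q[1],q[3]])
T=lambda a,b:(225+a/6.154-.5+.08,135+b/6.152-.5+.08); S=lambda a,b:(130+a/5.333-.4,195+b/5.333-.4)
E
python3 - <<'E'
from h import *
o=[("top",T(135,55),(.125,.19,.018)),("top",T(735,183),(.125,-.2,.018)),("top",T(668,523),(-.1,-.2,.018)),("top",T(62,392),(-.1,.19,.018)),
("scene",S(55,350),(.125,-.2,.018)),("scene",S(720,143),(-.1,.19,.018)),("scene",S(155,108),(-.1,-.2,.018)),("scene",S(692,392),(.125,.19,.018)),
("top",T(222,235),(.02,.11,.036)),("top",T(688,365),(0,-.19,.036)),("top",T(688,330),(.02,-.19,.036)),
("scene",S(588,228),(.02,.11,.036)),("scene",S(113,205),(.02,-.19,.036))]
def res(q,sep=False):
    A,t=pose(q); e=np.array([proj(c,A@np.array(x)+t)-uv for c,uv,x in o]); return e if sep else e.ravel()
f=least_squares(res,[.5,0,0,0],loss="soft_l1"); q=f.x; print(q,np.degrees(q[2])); print(np.round(res(q,True),1).tolist())
np.save("jig.npy",q); A,t=pose(q)
for n,c,uv,z in [("endf","top",T(325,292),.04),("endn","top",T(308,370),.04),("tailn","top",T(670,449),.04),("tailf","top",T(687,370),.04),
  ("sc endn","scene",S(492,143),.04),("plate topR far","top",T(232,240),.06),("plate near","top",T(207,355),.06),("sc plate","scene",S(585,125),.06),("gripend","top",T(455,68),.19),("handle piv?","top",T(425,140),.078)]:
    X=ray(c,uv,z); print(n,np.round(X,4),"jig",np.round(A.T@(X-t)*1000,1))
# two-view heights: rail end near top corner
def tri(a,b): return least_squares(lambda X:np.r_[proj("top",X)-a,proj("scene",X)-b],[.5,0,.05]).x
for n,a,b in [("rail endn",T(308,370),S(492,143)),("rail tailn",T(670,449),S(155,122)),("grip tip",T(455,66),S(358,128))]:
    X=tri(a,b); print(n,np.round(X,4),"jig",np.round(A.T@(X-t)*1000,1))
s=r.get_state(); print(s["q"])
E
```

```text
[ 0.52624376 -0.09088628 -0.1808262  -0.00668037] -10.360578162690446
[[-0.1, -0.0], [-1.0, -0.5], [-0.5, 0.1], [-0.2, 0.6], [-1.2, -1.3], [0.3, 0.1], [-0.2, 0.1], [0.7, -0.4], [0.4, -0.2], [-0.5, -0.3], [0.4, 0.4], [-1.3, 1.7], [-0.1, 0.2]]
endf [ 0.5292 -0.0496  0.04  ] jig [-4.5 41.1 46.7]
endn [ 0.4799 -0.04    0.04  ] jig [-54.7  41.7  46.7]
tailn [ 0.437  -0.2662  0.04  ] jig [ -56.3 -188.5   46.7]
tailf [ 0.4867 -0.2766  0.04  ] jig [  -5.5 -189.8   46.7]
sc endn [ 0.4827 -0.0393  0.04  ] jig [-52.1  42.9  46.7]
plate topR far [0.5571 0.01   0.06  ] jig [ 12.2 104.8  66.7]
plate near [0.4853 0.0237 0.06  ] jig [-60.8 105.3  66.7]
sc plate [0.4937 0.021  0.06  ] jig [-52.1 104.2  66.7]
gripend [ 0.6383 -0.1086  0.19  ] jig [113.4   2.8 196.7]
handle piv? [ 0.6196 -0.106   0.078 ] jig [94.6  1.9 84.7]
rail endn [ 0.4802 -0.0397  0.0379] jig [-54.5  42.1  44.6]
rail tailn [ 0.4371 -0.2638  0.0362] jig [ -56.6 -186.1   42.9]
grip tip [ 0.6401 -0.1099  0.1871] jig [115.4   1.8 193.8]
[6.42689108e+01 2.16174343e+01 4.63957486e+00 7.30196206e+01
 1.41862738e-03 8.36807539e+01]
```

```bash
cat >> h.py <<'E'
def jig():
    q=np.load("jig.npy"); return pose(q)
def rel(x,y,z):  # jig target (m) of TCP -> shift in present tool axes
    A,t=jig(); s=r.get_state(); W=A@np.array([x,y,z])+t; return s["ee_rot"].T@(W-s["position"]), W
def where():
    A,t=jig(); s=r.get_state(); p=A.T@(s["position"]-t); R=A.T@s["ee_rot"]
    print("t",s["t"],"jig TCP mm",np.round(p*1000,1),"F jig",np.round(A.T@s["ft_force"],2)); print(np.round(R,3).tolist())
E
python3 - <<'E'
from h import *
q=np.load("jig.npy")
o=[("top",T(135,55),(.125,.19,.018)),("top",T(735,183),(.125,-.2,.018)),("top",T(668,523),(-.1,-.2,.018)),("top",T(62,392),(-.1,.19,.018)),
("scene",S(55,350),(.125,-.2,.018)),("scene",S(720,143),(-.1,.19,.018)),("scene",S(155,108),(-.1,-.2,.018)),
("top",T(222,235),(.02,.11,.036)),("top",T(688,365),(0,-.19,.036)),("top",T(688,330),(.02,-.19,.036)),("scene",S(113,205),(.02,-.19,.036))]
def res(q3):
    A,t=pose([*q3,0]); return np.array([proj(c,A@np.array(x)+t)-uv for c,uv,x in o]).ravel()
f=least_squares(res,q[:3],loss="soft_l1"); print(f.x,np.round(f.fun,1).reshape(-1,2).tolist()); np.save("jig.npy",[*f.x,0])
A,t=jig(); s=r.get_state()
for n,uv,z in [("endf",T(325,292),.04),("endn",T(308,370),.04),("tailn",T(670,449),.04),("tailf",T(687,370),.04),("platefar",T(232,240),.06),("platenear",T(215,355),.06)]:
    print(n,np.round((A.T@(ray("top",uv,z)-t))*1000,1))
print("via",np.round(s["ee_rot"].T@(np.array([.40,.25,.30])-s["position"]),4)); print("A",rel(-.09,-.073,.25))
E
```

```text
[ 0.52690854 -0.09027342 -0.17920674] [[-0.3, -0.5], [-0.8, -1.0], [-0.2, -0.2], [-0.4, 0.4], [-1.3, -2.5], [0.5, -1.2], [-0.4, -1.2], [0.3, -0.6], [-0.3, -0.7], [0.7, -0.1], [-0.3, -1.2]]
endf [-5.  40.4 40. ]
endn [-55.2  41.1  40. ]
tailn [ -57.1 -189.1   40. ]
tailf [  -6.4 -190.6   40. ]
platefar [ 11.8 104.1  60. ]
platenear [-60.2  99.9  60. ]
via [-0.2942 -0.2063  0.0039]
A (array([-0.44972051, -0.57140543,  0.05388719]), array([ 0.42533767, -0.14606194,  0.25      ]))
```

Call:
{"name": "play_rows", "arguments": {"targets": "-0.294 -0.206 0.004 0 0 0 0; -0.294 -0.206 0.004 0 0 0 0; -0.294 -0.206 0.004 0 0 0 0; -0.294 -0.206 0.004 0 0 0 0; -0.294 -0.206 0.004 0 0 0 0; -0.294 -0.206 0.004 0 0 0 0; -0.450 -0.571 0.054 0 0 -9.2 0; -0.450 -0.571 0.054 0 0 -9.2 0; -0.450 -0.571 0.054 0 0 -9.2 0; -0.450 -0.571 0.054 0 0 -9.2 0; -0.450 -0.571 0.054 0 0 -9.2 0; -0.450 -0.571 0.054 0 0 -9.2 0; -0.450 -0.571 0.054 0 0 -9.2 0; -0.450 -0.571 0.054 0 0 -9.2 0; -0.450 -0.571 0.054 0 0 -9.2 0"}}

```text
t: 2.78
position: [0.4256, -0.1451, 0.2499]
ee_rot: [[-0.984, 0.177, -0.0], [0.177, 0.984, 0.001], [0.0, 0.001, -1.0]]
ft_force: [-0.8, 0.5, -0.2]
finger_gap: -0.005
gripper_force: 0.0
```

```bash
python3 - <<'E'
from h import *
where(); print(rel(-.09,-.073,.106)[0])
E
```

```text
t 2.775 jig TCP mm [-90.  -72.  249.9] F jig [-0.86  0.34 -0.19]
[[-1.0, -0.001, -0.0], [-0.001, 1.0, 0.001], [0.0, 0.001, -1.0]]
[-1.69047155e-06 -1.08932440e-03  1.43928707e-01]
```

Call:
{"name": "play_rows", "arguments": {"targets": "0 0 0.05 0 0 0 0; 0 0 0.10 0 0 0 0; 0 0 0.12 0 0 0 0; 0 0 0.13 0 0 0 0; 0 0 0.137 0 0 0 0; 0 0 0.144 0 0 0 0; 0 0 0.144 0 0 0 0"}}

```text
t: 3.65
position: [0.4259, -0.1457, 0.106]
ee_rot: [[-0.984, 0.177, 0.0], [0.177, 0.984, -0.0], [-0.0, -0.0, -1.0]]
ft_force: [-0.4, 0.9, -0.0]
finger_gap: 0.003
gripper_force: 0.0
```

```bash
python3 - <<'E'
from h import *
import cv2
where()
t=r.read_camera("top")[135:227,225:355]; s=r.read_camera("scene")[180:275,130:280]
cv2.imwrite("pics/c1.png",np.vstack([cv2.resize(t,(420,297),interpolation=cv2.INTER_CUBIC),cv2.resize(s,(420,266),interpolation=cv2.INTER_CUBIC)]))
E
```

```text
t 3.65 jig TCP mm [-89.5 -72.6 106. ] F jig [-0.52  0.87 -0.04]
[[-1.0, -0.001, 0.0], [-0.001, 1.0, 0.0], [-0.0, -0.0, -1.0]]
```

View pics/c1.png

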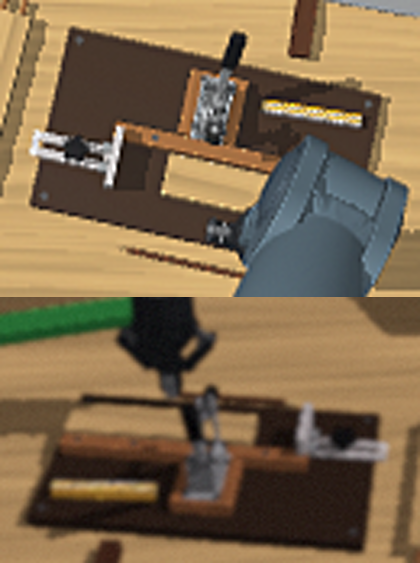

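The fingers are down in front of the rail, with the tip at crop (172,385) beside the rail's front edge, clear of everything. I'll push towards the fence gently.

Call:
{"name": "play_rows", "arguments": {"targets": "-0.010 0 0.003 0 0 0 0; -0.018 0 0.003 0 0 0 0; -0.020 0 0.003 0 0 0 0; -0.022 0 0.003 0 0 0 0; -0.024 0 0.003 0 0 0 0; -0.026 0 0.003 0 0 0 0; -0.027 0 0.003 0 0 0 0"}}

```text
t: 4.62
position: [0.4519, -0.1504, 0.1028]
ee_rot: [[-0.984, 0.177, -0.001], [0.177, 0.984, 0.0], [0.001, 0.0, -1.0]]
ft_force: [-0.8, 0.5, 0.6]
finger_gap: -0.001
gripper_force: 0.6
```

Call:
{"name": "play_rows", "arguments": {"targets": "-0.001 0 0 0 0 0 0; -0.001 0 0 0 0 0 0"}}

```text
t: 4.88
position: [0.4533, -0.1506, 0.1028]
ee_rot: [[-0.984, 0.177, -0.0], [0.177, 0.984, 0.0], [0.0, 0.0, -1.0]]
ft_force: [-0.1, -0.3, -0.1]
finger_gap: 0.004
gripper_force: 0.3
```

Call:
{"name": "play_rows", "arguments": {"targets": "-0.001 0 0 0 0 0 0; -0.001 0 0 0 0 0 0"}}

```text
t: 5.12
position: [0.4545, -0.1509, 0.1029]
ee_rot: [[-0.984, 0.177, 0.0], [0.177, 0.984, 0.0], [-0.0, 0.0, -1.0]]
ft_force: [0.0, -0.2, -0.2]
finger_gap: 0.002
gripper_force: 0.2
```

Call:
{"name": "play_rows", "arguments": {"targets": "-0.001 0 0 0 0 0 0; -0.002 0 0 0 0 0 0"}}

```text
t: 5.38
position: [0.4557, -0.1511, 0.1028]
ee_rot: [[-0.984, 0.177, -0.001], [0.177, 0.984, 0.0], [0.001, -0.0, -1.0]]
ft_force: [-4.0, 0.5, 2.7]
finger_gap: 0.0
gripper_force: 1.9
```

Call:
{"name": "play_rows", "arguments": {"targets": "-0.001 0 0 0 0 0 0; -0.002 0 0 0 0 0 0"}}

```text
t: 5.62
position: [0.456, -0.1511, 0.1024]
ee_rot: [[-0.984, 0.178, -0.005], [0.178, 0.984, 0.0], [0.005, -0.0, -1.0]]
ft_force: [-7.7, 0.4, 6.8]
finger_gap: 0.003
gripper_force: 4.1
```

Call:
{"name": "play_rows", "arguments": {"targets": "-0.001 0 0 0 0 0 0; -0.002 0 0 0 0 0 0"}}

```text
t: 5.88
position: [0.4563, -0.151, 0.1021]
ee_rot: [[-0.984, 0.178, -0.008], [0.178, 0.984, 0.001], [0.008, -0.001, -1.0]]
ft_force: [-12.1, 1.0, 9.4]
finger_gap: 0.003
gripper_force: 6.0
```

Contact builds at about 2 N/mm, so the rail is on the fence. Next I go around to the tail.

Call:
{"name": "play_rows", "arguments": {"targets": "0.020 0 0 0 0 0 0; 0.035 0 0 0 0 0 0; 0.035 -0.060 0 0 0 0 0; 0.035 -0.120 0 0 0 0 0; 0.035 -0.148 0 0 0 0 0; 0.010 -0.148 0 0 0 0 0; -0.020 -0.148 0 0 0 0 0; -0.030 -0.148 0 0 0 0 0; -0.030 -0.148 0 0 0 0 0"}}

```text
t: 7.0
position: [0.4639, -0.3029, 0.1028]
ee_rot: [[-0.984, 0.177, 0.0], [0.177, 0.984, -0.0], [-0.0, -0.0, -1.0]]
ft_force: [-0.4, -0.2, 0.3]
finger_gap: 0.002
gripper_force: 0.0
```

```bash
python3 - <<'E'
from h import *
import cv2
where()
t=r.read_camera("top")[135:227,225:355]; s=r.read_camera("scene")[180:275,130:280]
cv2.imwrite("pics/c2.png",np.vstack([cv2.resize(t,(420,297),interpolation=cv2.INTER_CUBIC),cv2.resize(s,(420,266),interpolation=cv2.INTER_CUBIC)]))
E
```

```text
t 7.0 jig TCP mm [ -24.1 -220.5  102.8] F jig [-0.34 -0.28  0.28]
[[-1.0, -0.002, 0.0], [-0.002, 1.0, -0.0], [-0.0, -0.0, -1.0]]
```

View pics/c2.png

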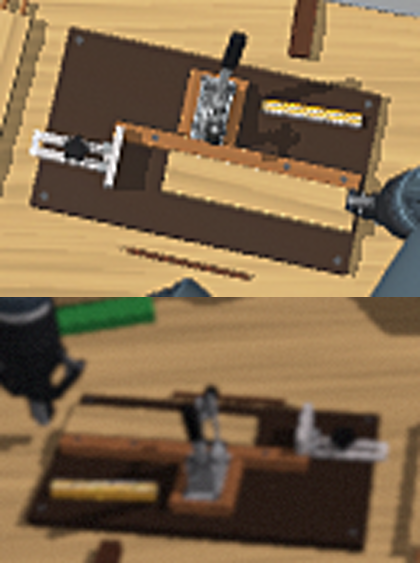

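The finger stands just off the rail's tail (top crop (355,203)), and the rail lies flush along the fence. I'll push along it.

Call:
{"name": "play_rows", "arguments": {"targets": "0 0.008 0 0 0 0 0; 0 0.012 0 0 0 0 0; 0 0.015 0 0 0 0 0; 0 0.018 0 0 0 0 0; 0 0.021 0 0 0 0 0; 0 0.024 0 0 0 0 0; 0 0.027 0 0 0 0 0; 0 0.030 0 0 0 0 0; 0 0.033 0 0 0 0 0; 0 0.036 0 0 0 0 0; 0 0.039 0 0 0 0 0; 0 0.042 0 0 0 0 0; 0 0.045 0 0 0 0 0; 0 0.048 0 0 0 0 0; 0 0.051 0 0 0 0 0; 0 0.054 0 0 0 0 0; 0 0.056 0 0 0 0 0; 0 0.058 0 0 0 0 0"}}

```text
t: 9.35
position: [0.4738, -0.2457, 0.1029]
ee_rot: [[-0.984, 0.177, -0.0], [0.177, 0.984, 0.0], [0.0, 0.0, -1.0]]
ft_force: [0.3, -1.2, 0.0]
finger_gap: 0.0
gripper_force: 0.4
```

Call:
{"name": "play_rows", "arguments": {"targets": "0 0.001 0 0 0 0 0; 0 0.002 0 0 0 0 0; 0 0.003 0 0 0 0 0"}}

```text
t: 9.72
position: [0.4743, -0.2429, 0.1029]
ee_rot: [[-0.984, 0.177, 0.0], [0.177, 0.984, 0.0], [-0.0, 0.0, -1.0]]
ft_force: [-0.8, -1.6, -0.4]
finger_gap: -0.004
gripper_force: 0.5
```

```bash
python3 - <<'E'
from h import *
import cv2
where()
t=r.read_camera("top")[135:227,225:355]; s=r.read_camera("scene")[180:275,130:280]
cv2.imwrite("pics/c3.png",np.vstack([cv2.resize(t,(420,297),interpolation=cv2.INTER_CUBIC),cv2.resize(s,(420,266),interpolation=cv2.INTER_CUBIC)]))
E
```

```text
t 9.725 jig TCP mm [ -24.5 -159.5  102.9] F jig [-0.46 -1.67 -0.45]
[[-1.0, -0.001, 0.0], [-0.001, 1.0, 0.0], [-0.0, 0.0, -1.0]]
```

View pics/c3.png

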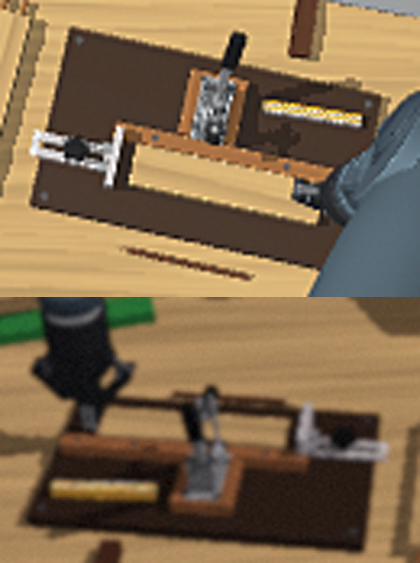

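The rail's end (crop x 130) is still about 8-10 mm short of the plate (crop x 120). I'll keep going slowly.

Call:
{"name": "play_rows", "arguments": {"targets": "0 0.001 0 0 0 0 0; 0 0.002 0 0 0 0 0; 0 0.003 0 0 0 0 0; 0 0.004 0 0 0 0 0"}}

```text
t: 10.32
position: [0.475, -0.2389, 0.1029]
ee_rot: [[-0.984, 0.177, 0.0], [0.177, 0.984, 0.0], [-0.0, 0.0, -1.0]]
ft_force: [0.0, -0.7, -0.2]
finger_gap: 0.002
gripper_force: 0.5
```

Call:
{"name": "play_rows", "arguments": {"targets": "0 0.001 0 0 0 0 0; 0 0.002 0 0 0 0 0"}}

```text
t: 10.58
position: [0.4754, -0.2369, 0.1029]
ee_rot: [[-0.984, 0.177, 0.0], [0.177, 0.984, 0.0], [-0.0, 0.0, -1.0]]
ft_force: [-0.3, -0.8, 0.6]
finger_gap: 0.001
gripper_force: 0.5
```

Call:
{"name": "play_rows", "arguments": {"targets": "0 0.001 0 0 0 0 0; 0 0.002 0 0 0 0 0"}}

```text
t: 10.82
position: [0.4757, -0.235, 0.1029]
ee_rot: [[-0.984, 0.177, 0.0], [0.177, 0.984, 0.0], [-0.0, 0.0, -1.0]]
ft_force: [0.0, -0.8, 0.4]
finger_gap: 0.002
gripper_force: 0.5
```

Call:
{"name": "play_rows", "arguments": {"targets": "0 0.001 0 0 0 0 0; 0 0.001 0 0 0 0 0"}}

```text
t: 11.08
position: [0.4759, -0.2339, 0.1029]
ee_rot: [[-0.984, 0.177, 0.0], [0.177, 0.984, 0.0], [-0.0, 0.0, -1.0]]
ft_force: [-0.1, -1.5, 0.3]
finger_gap: 0.0
gripper_force: 0.3
```

Call:
{"name": "play_rows", "arguments": {"targets": "0 0.001 0 0 0 0 0; 0 0.001 0 0 0 0 0"}}

```text
t: 11.32
position: [0.4761, -0.233, 0.1029]
ee_rot: [[-0.984, 0.177, 0.0], [0.177, 0.984, 0.0], [-0.0, 0.0, -1.0]]
ft_force: [0.0, -0.5, 0.3]
finger_gap: -0.004
gripper_force: 0.3
```

Call:
{"name": "play_rows", "arguments": {"targets": "0 0.001 0 0 0 0 0; 0 0.001 0 0 0 0 0"}}

```text
t: 11.58
position: [0.4763, -0.232, 0.1029]
ee_rot: [[-0.984, 0.177, 0.0], [0.177, 0.984, 0.0], [-0.0, 0.0, -1.0]]
ft_force: [-0.3, -0.2, 0.7]
finger_gap: -0.001
gripper_force: 0.3
```

Call:
{"name": "play_rows", "arguments": {"targets": "0 0.001 0 0 0 0 0; 0 0.001 0 0 0 0 0"}}

```text
t: 11.82
position: [0.4764, -0.231, 0.1029]
ee_rot: [[-0.984, 0.177, 0.0], [0.177, 0.984, 0.0], [0.0, 0.0, -1.0]]
ft_force: [-0.2, -0.8, -0.1]
finger_gap: 0.001
gripper_force: 0.3
```

Call:
{"name": "play_rows", "arguments": {"targets": "0 0.001 0 0 0 0 0; 0 0.001 0 0 0 0 0"}}

```text
t: 12.08
position: [0.4766, -0.23, 0.1029]
ee_rot: [[-0.984, 0.177, 0.0], [0.177, 0.984, 0.0], [-0.0, 0.0, -1.0]]
ft_force: [0.1, -0.9, 0.7]
finger_gap: 0.001
gripper_force: 0.3
```

Call:
{"name": "play_rows", "arguments": {"targets": "0 0.001 0 0 0 0 0; 0 0.001 0 0 0 0 0"}}

```text
t: 12.32
position: [0.4768, -0.229, 0.1029]
ee_rot: [[-0.984, 0.177, 0.0], [0.177, 0.984, 0.0], [-0.0, 0.0, -1.0]]
ft_force: [0.4, -0.3, -0.6]
finger_gap: -0.003
gripper_force: 0.3
```

Call:
{"name": "play_rows", "arguments": {"targets": "0 0.001 0 0 0 0 0; 0 0.001 0 0 0 0 0"}}

```text
t: 12.58
position: [0.477, -0.228, 0.1029]
ee_rot: [[-0.984, 0.177, 0.0], [0.177, 0.984, 0.0], [-0.0, 0.0, -1.0]]
ft_force: [1.0, 0.0, 0.2]
finger_gap: 0.001
gripper_force: 0.3
```

Call:
{"name": "play_rows", "arguments": {"targets": "0 0.001 0 0 0 0 0; 0 0.001 0 0 0 0 0"}}

```text
t: 12.82
position: [0.4772, -0.2271, 0.1029]
ee_rot: [[-0.984, 0.177, 0.0], [0.177, 0.984, 0.0], [-0.0, 0.0, -1.0]]
ft_force: [-1.2, -0.6, -0.2]
finger_gap: -0.002
gripper_force: 0.3
```

```bash
python3 - <<'E'
from h import *
import cv2
where()
t=r.read_camera("top")[165:215,235:330]
cv2.imwrite("pics/c4.png",cv2.resize(t,(760,400),interpolation=cv2.INTER_CUBIC))
E
```

```text
t 12.825 jig TCP mm [ -24.6 -143.5  102.9] F jig [-1.04 -0.79 -0.22]
[[-1.0, -0.001, 0.0], [-0.001, 1.0, 0.0], [-0.0, 0.0, -1.0]]
```

View pics/c4.png

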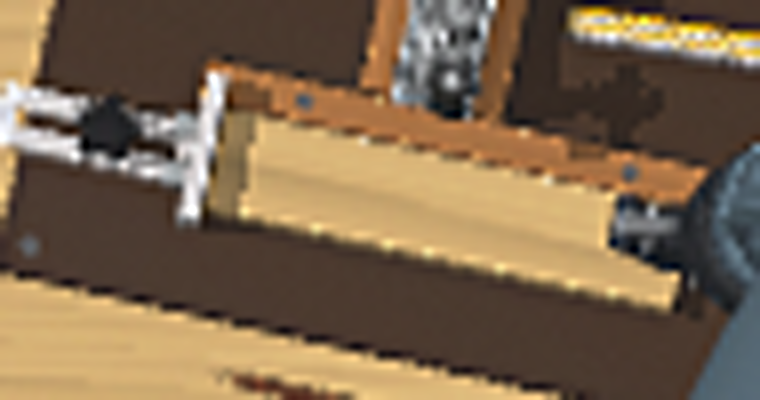

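The plate's shadow now falls on the rail's end (crop x 210-250), so the rail is within a few mm of the plate. I'll feel for it in 1 mm steps.

Call:
{"name": "play_rows", "arguments": {"targets": "0 0.001 0 0 0 0 0; 0 0.001 0 0 0 0 0"}}

```text
t: 13.12
position: [0.4773, -0.2261, 0.1029]
ee_rot: [[-0.984, 0.177, 0.0], [0.177, 0.984, 0.0], [-0.0, 0.0, -1.0]]
ft_force: [-0.6, -0.8, 0.1]
finger_gap: 0.001
gripper_force: 0.3
```

Call:
{"name": "play_rows", "arguments": {"targets": "0 0.001 0 0 0 0 0; 0 0.001 0 0 0 0 0"}}

```text
t: 13.38
position: [0.4774, -0.2257, 0.1029]
ee_rot: [[-0.984, 0.178, -0.0], [0.178, 0.984, -0.001], [0.0, -0.001, -1.0]]
ft_force: [-1.5, -2.8, -0.8]
finger_gap: -0.003
gripper_force: 1.5
```

Call:
{"name": "play_rows", "arguments": {"targets": "0 0.001 0 0 0 0 0; 0 0.001 0 0 0 0 0"}}

```text
t: 13.62
position: [0.4776, -0.2254, 0.1031]
ee_rot: [[-0.984, 0.178, -0.001], [0.178, 0.984, -0.003], [-0.0, -0.003, -1.0]]
ft_force: [-1.1, -5.7, -0.3]
finger_gap: -0.002
gripper_force: 2.8
```

Call:
{"name": "play_rows", "arguments": {"targets": "0 0.001 0 0 0 0 0; 0 0.001 0 0 0 0 0; 0 0.001 0 0 0 0 0"}}

```text
t: 14.0
position: [0.4778, -0.2252, 0.1032]
ee_rot: [[-0.984, 0.179, -0.001], [0.179, 0.984, -0.005], [-0.0, -0.005, -1.0]]
ft_force: [-2.5, -7.8, -0.7]
finger_gap: -0.001
gripper_force: 3.8
```

```bash
python3 - <<'E'
from h import *
where()
E
```

```text
t 14.0 jig TCP mm [ -24.2 -141.5  103.2] F jig [-1.09 -8.08 -0.75]
[[-1.0, 0.0, 0.0], [0.0, 1.0, -0.005], [-0.0, -0.005, -1.0]]
```

The rail is on the plate at about 8 N. I'll back off and press its front edge once more near the middle, to make sure it is flush.

Call:
{"name": "play_rows", "arguments": {"targets": "0 -0.004 0 0 0 0 0; 0 -0.020 0 0 0 0 0; 0.030 -0.020 0 0 0 0 0; 0.066 -0.020 0 0 0 0 0; 0.066 0.040 0 0 0 0 0; 0.066 0.090 0 0 0 0 0; 0.066 0.110 0 0 0 0 0; 0.050 0.110 0 0 0 0 0; 0.041 0.110 0 0 0 0 0; 0.038 0.110 0 0 0 0 0; 0.036 0.110 0 0 0 0 0; 0.034 0.110 0 0 0 0 0; 0.032 0.110 0 0 0 0 0; 0.031 0.110 0 0 0 0 0"}}

```text
t: 15.75
position: [0.4641, -0.1089, 0.1022]
ee_rot: [[-0.984, 0.178, -0.006], [0.178, 0.984, 0.001], [0.006, -0.0, -1.0]]
ft_force: [-8.6, 0.5, 5.4]
finger_gap: 0.003
gripper_force: 3.7
```

```bash
python3 - <<'E'
from h import *
where()
E
```

```text
t 15.75 jig TCP mm [-58.5 -29.5 102.2] F jig [-8.55 -1.02  5.42]
[[-1.0, -0.001, -0.006], [-0.001, 1.0, -0.0], [0.006, -0.0, -1.0]]
```

Call:
{"name": "play_rows", "arguments": {"targets": "0.020 0 0 0 0 0 0; 0.035 0 0 0 0 0 0; 0.035 -0.060 0 0 0 0 0; 0.035 -0.110 0 0 0 0 0; 0.035 -0.135 0 0 0 0 0; 0.035 -0.135 0 0 0 0 0; 0.005 -0.135 0 0 0 0 0; -0.031 -0.135 0 0 0 0 0; -0.031 -0.135 0 0 0 0 0; -0.031 -0.120 0 0 0 0 0; -0.031 -0.117 0 0 0 0 0; -0.031 -0.115 0 0 0 0 0; -0.031 -0.114 0 0 0 0 0; -0.031 -0.113 0 0 0 0 0; -0.031 -0.112 0 0 0 0 0; -0.031 -0.111 0 0 0 0 0"}}

```text
t: 17.75
position: [0.4775, -0.2253, 0.103]
ee_rot: [[-0.984, 0.178, -0.001], [0.178, 0.984, -0.003], [0.0, -0.003, -1.0]]
ft_force: [-1.8, -5.5, -0.4]
finger_gap: -0.001
gripper_force: 2.6
```

```bash
python3 - <<'E'
from h import *
where()
E
```

```text
t 17.75 jig TCP mm [ -24.6 -141.7  103. ] F jig [-0.76 -5.7  -0.4 ]
[[-1.0, -0.0, -0.0], [-0.0, 1.0, -0.003], [0.0, -0.003, -1.0]]
```

The rail is home: the contact readings repeat. I'll lift and go to the handle.

Call:
{"name": "play_rows", "arguments": {"targets": "0 -0.004 0 0 0 0 0; 0 -0.015 0 0 0 0 0; 0 -0.015 -0.060 0 0 0 0; 0 -0.015 -0.120 0 0 0 0; 0 -0.015 -0.180 0 0 0 0; 0 -0.015 -0.197 0 0 0 0; -0.040 0.030 -0.197 0 0 0 0; -0.080 0.080 -0.197 0 0 0 0; -0.106 0.120 -0.197 0 0 0 0; -0.106 0.140 -0.197 0 0 0 0; -0.106 0.140 -0.197 0 0 0 0; -0.106 0.140 -0.197 0 0 0 0"}}

```text
t: 19.25
position: [0.606, -0.1063, 0.3]
ee_rot: [[-0.984, 0.179, -0.0], [0.179, 0.984, -0.0], [0.0, -0.0, -1.0]]
ft_force: [-0.1, -0.5, -0.6]
finger_gap: -0.004
gripper_force: 0.0
```

```bash
python3 - <<'E'
from h import *
import cv2
where(); print(rel(.081,0,.240)[0])
t=r.read_camera("top")[140:215,230:350]; s=r.read_camera("scene")[150:265,130:280]
cv2.imwrite("pics/c5.png",np.vstack([cv2.resize(t,(420,262),interpolation=cv2.INTER_CUBIC),cv2.resize(s,(420,322),interpolation=cv2.INTER_CUBIC)]))
E
```

```text
t 19.25 jig TCP mm [ 80.7  -1.7 300. ] F jig [-0.05 -0.49 -0.64]
[[-1.0, 0.0, -0.0], [0.0, 1.0, -0.0], [0.0, -0.0, -1.0]]
[-0.00034086  0.00174503  0.06003551]
```

View pics/c5.png

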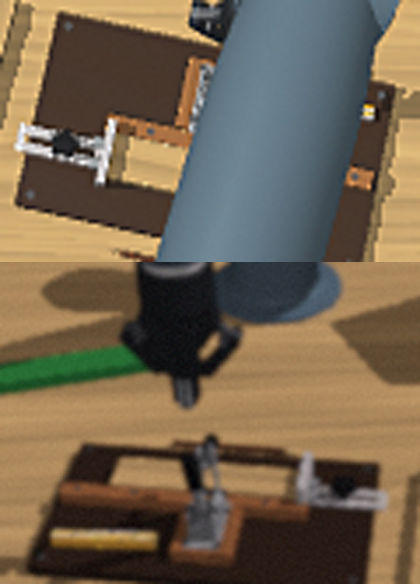

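The rail's end sits at the plate. The closed fingertips (crop (186,405)) hang in line with the black grip (crop (190,460)). I'll descend on its near side and then touch it.

Call:
{"name": "play_rows", "arguments": {"targets": "0 0.002 0.025 0 0 0 0; 0 0.002 0.045 0 0 0 0; 0 0.002 0.060 0 0 0 0; -0.003 0.002 0.060 0 0 0 0; -0.005 0.002 0.060 0 0 0 0; -0.007 0.002 0.060 0 0 0 0; -0.008 0.002 0.060 0 0 0 0"}}

```text
t: 20.23
position: [0.6156, -0.1048, 0.2406]
ee_rot: [[-0.984, 0.177, 0.001], [0.177, 0.984, -0.0], [-0.001, -0.0, -1.0]]
ft_force: [-0.5, 0.2, 0.4]
finger_gap: -0.001
gripper_force: 0.0
```

Call:
{"name": "play_rows", "arguments": {"targets": "-0.001 0 0 0 0 0 0; -0.002 0 0 0 0 0 0; -0.003 0 0 0 0 0 0"}}

```text
t: 20.6
position: [0.618, -0.1052, 0.2399]
ee_rot: [[-0.984, 0.177, -0.0], [0.177, 0.984, 0.0], [0.0, 0.0, -1.0]]
ft_force: [-0.4, -0.2, 0.6]
finger_gap: -0.001
gripper_force: 0.0
```

Call:
{"name": "play_rows", "arguments": {"targets": "-0.0044 0 0.0014 0 0 0 0; -0.0088 0 0.0029 0 0 0 0; -0.013 0 0.0048 0 0 0 0; -0.0172 0 0.0067 0 0 0 0; -0.0212 0 0.009 0 0 0 0; -0.0252 0 0.0113 0 0 0 0; -0.029 0 0.014 0 0 0 0; -0.0327 0 0.0166 0 0 0 0; -0.0362 0 0.0197 0 0 0 0; -0.0397 0 0.0227 0 0 0 0"}}

```text
t: 21.85
position: [0.6573, -0.1123, 0.2169]
ee_rot: [[-0.984, 0.177, -0.0], [0.177, 0.984, 0.0], [0.0, 0.0, -1.0]]
ft_force: [0.1, -0.4, 0.4]
finger_gap: 0.001
gripper_force: 0.4
```

```bash
python3 - <<'E'
from h import *
import cv2
where()
s=r.read_camera("scene")[170:260,150:270]
cv2.imwrite("pics/c6.png",cv2.resize(s,(720,540),interpolation=cv2.INTER_CUBIC))
E
```

```text
t 21.85 jig TCP mm [132.2   1.6 216.9] F jig [ 0.16 -0.33  0.43]
[[-1.0, -0.001, -0.0], [-0.001, 1.0, 0.0], [0.0, 0.0, -1.0]]
```

View pics/c6.png

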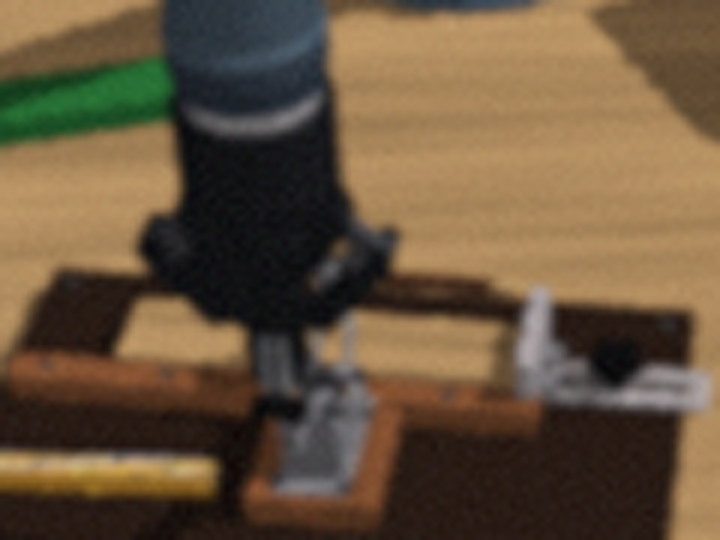

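The fingertip is on the black grip (crop (280,405)) and the handle follows. I'll continue the same push.

Call:
{"name": "play_rows", "arguments": {"targets": "-0.0031 0 0.0033 0 0 0 0; -0.0062 0 0.0067 0 0 0 0; -0.009 0 0.0104 0 0 0 0; -0.0118 0 0.0141 0 0 0 0; -0.0142 0 0.018 0 0 0 0; -0.0166 0 0.0219 0 0 0 0; -0.0177 0 0.024 0 0 0 0; -0.0187 0 0.0261 0 0 0 0"}}

```text
t: 22.9
position: [0.6754, -0.1155, 0.1909]
ee_rot: [[-0.984, 0.177, -0.0], [0.177, 0.984, 0.0], [0.0, 0.0, -1.0]]
ft_force: [-0.6, -1.1, 0.3]
finger_gap: 0.001
gripper_force: 0.1
```

Call:
{"name": "play_rows", "arguments": {"targets": "-0.001 0 0.0021 0 0 0 0; -0.0019 0 0.0042 0 0 0 0"}}

```text
t: 23.15
position: [0.6771, -0.1158, 0.1873]
ee_rot: [[-0.984, 0.177, -0.0], [0.177, 0.984, 0.0], [0.0, -0.0, -1.0]]
ft_force: [-2.8, 1.6, 6.1]
finger_gap: -0.001
gripper_force: 2.8
```

Call:
{"name": "play_rows", "arguments": {"targets": "-0.0009 0 0.0021 0 0 0 0; -0.0017 0 0.0043 0 0 0 0"}}

```text
t: 23.4
position: [0.6788, -0.1161, 0.1836]
ee_rot: [[-0.984, 0.177, 0.0], [0.177, 0.984, -0.0], [-0.0, -0.0, -1.0]]
ft_force: [-3.9, 0.2, 7.8]
finger_gap: 0.003
gripper_force: 4.3
```

Call:
{"name": "play_rows", "arguments": {"targets": "-0.0008 0 0.0021 0 0 0 0; -0.0015 0 0.0043 0 0 0 0"}}

```text
t: 23.65
position: [0.6804, -0.1165, 0.1795]
ee_rot: [[-0.984, 0.177, 0.001], [0.177, 0.984, -0.0], [-0.001, -0.0, -1.0]]
ft_force: [-4.0, 0.7, 7.6]
finger_gap: -0.0
gripper_force: 3.9
```

Call:
{"name": "play_rows", "arguments": {"targets": "-0.0006 0 0.0022 0 0 0 0; -0.0012 0 0.0044 0 0 0 0"}}

```text
t: 23.9
position: [0.6818, -0.1167, 0.1747]
ee_rot: [[-0.984, 0.177, 0.001], [0.177, 0.984, -0.0], [-0.001, -0.0, -1.0]]
ft_force: [-2.0, -0.2, 4.4]
finger_gap: 0.001
gripper_force: 1.9
```

Call:
{"name": "play_rows", "arguments": {"targets": "-0.0004 0 0.001 0 0 0 0; -0.0006 0 0.002 0 0 0 0"}}

```text
t: 24.15
position: [0.6825, -0.1168, 0.1716]
ee_rot: [[-0.984, 0.177, 0.0], [0.177, 0.984, 0.0], [-0.0, 0.0, -1.0]]
ft_force: [-0.5, -0.4, 0.0]
finger_gap: 0.001
gripper_force: 0.0
```

The force fell to zero, so the handle went over. I'll confirm with a light touch on the stop, because my ten pictures are used up.

Call:
{"name": "play_rows", "arguments": {"targets": "0 0 0.001 0 0 0 0; 0 0 0.002 0 0 0 0; 0 0 0.002 0 0 0 0"}}

```text
t: 24.52
position: [0.6821, -0.1167, 0.1696]
ee_rot: [[-0.984, 0.177, -0.0], [0.177, 0.984, 0.0], [0.0, 0.0, -1.0]]
ft_force: [-0.3, 0.4, -0.1]
finger_gap: -0.001
gripper_force: 0.0
```

Call:
{"name": "play_rows", "arguments": {"targets": "0 0 0.001 0 0 0 0; 0 0 0.002 0 0 0 0; 0 0 0.002 0 0 0 0"}}

```text
t: 24.9
position: [0.6822, -0.1167, 0.1678]
ee_rot: [[-0.984, 0.177, -0.0], [0.177, 0.984, 0.0], [0.0, 0.0, -1.0]]
ft_force: [-0.6, 0.1, 0.1]
finger_gap: 0.002
gripper_force: 0.0
```

Call:
{"name": "play_rows", "arguments": {"targets": "0 0 0.001 0 0 0 0; 0 0 0.0015 0 0 0 0; 0 0 0.0015 0 0 0 0"}}

```text
t: 25.28
position: [0.6823, -0.1168, 0.1674]
ee_rot: [[-0.984, 0.177, 0.001], [0.177, 0.984, -0.0], [-0.001, -0.0, -1.0]]
ft_force: [-1.7, 0.8, 5.2]
finger_gap: 0.004
gripper_force: 2.6
```

Call:
{"name": "play_rows", "arguments": {"targets": "0 0 0.001 0 0 0 0; 0 0 0.001 0 0 0 0"}}

```text
t: 25.52
position: [0.6823, -0.1168, 0.1673]
ee_rot: [[-0.984, 0.177, 0.001], [0.177, 0.984, -0.0], [-0.001, -0.0, -1.0]]
ft_force: [-4.5, 1.2, 8.2]
finger_gap: -0.002
gripper_force: 4.6
```

The stop is solid at exactly the shut height. I'll retreat straight up.

Call:
{"name": "play_rows", "arguments": {"targets": "0 0 -0.010 0 0 0 0; 0 0 -0.050 0 0 0 0; 0 0 -0.110 0 0 0 0; 0 0 -0.150 0 0 0 0; 0 0.060 -0.150 0 0 0 0; 0 0.120 -0.150 0 0 0 0; 0 0.180 -0.150 0 0 0 0; 0 0.200 -0.150 0 0 0 0; 0 0.200 -0.150 0 0 0 0; 0 0.200 -0.150 0 0 0 0"}}

```text
t: 26.78
position: [0.7178, 0.0783, 0.3155]
ee_rot: [[-0.984, 0.179, 0.0], [0.179, 0.984, -0.001], [-0.0, -0.001, -1.0]]
ft_force: [-0.8, -0.6, 0.4]
finger_gap: -0.001
gripper_force: 0.0
```

```bash
python3 - <<'E'
from h import *
where(); r.read_camera("scene"); A,t=jig()
for q,z in (("grip_top",.0955),("rail_end",.029)):
    for d in r.mark_of(q,"scene")[:3]:
        print(q,round(d["score"],2),np.round((A.T@(ray("scene",d["uv"],z)-t))*1000))
E
```

```text
t 26.775 jig TCP mm [157.8 199.9 315.5] F jig [-0.69 -0.76  0.35]
[[-1.0, 0.001, 0.0], [0.001, 1.0, -0.001], [-0.0, -0.001, -1.0]]
grip_top 0.49 [177.   8.  96.]
grip_top 0.46 [ 128. -376.   96.]
rail_end 0.81 [-201. -356.   29.]
rail_end 0.74 [-405.  316.   29.]
```

Grip_top shows at the shut position (about x 167-177), which agrees with the touch. I'll hand the job in.

```bash
python3 -c "
from rig import r
print(r.job_done())"
```

```text
the job is handed in; nothing more can be done
None
```

I handed the job in at about 27 s: the rail was pushed flush to the fence and up to the bush plate (about 8 N), and the handle went over centre in one push (about 9 N). A light touch afterwards found the handle on its stop; the rail was last felt home before the clamp closed, and the verdict was not shown to me.

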